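# Seat a culture dish and hold the counting lens at the row marked by the rider

## Task

The loose culture dish on the lit end of the counting stand is to be counted: ease it along the stage towards the post, without jamming it, until it seats fully home in the curved black stop. Then take hold of the black grip of the lens arm so that its blue lock button is squeezed in, draw the telescoping arm out until its yellow pointer is level with the red rider on the scale, and finish still gripping it there, steady, because a spring pulls the arm back as soon as it is let go. Leave the rider where it is set and do not disturb the other things on the bench.

Things in the scene. Friction and masses are not known exactly. Their poses are not given: they have to be found in the camera images.
- stand: Plate-counting stand, fixed on the bench. Origin on the bench under the lens arm's axis; x = the way the arm extends (away from the steel post), y = across, towards scale and button, z up; all offsets below are in these axes. Grey base x -270 to 205 mm, y -75 to 75 mm; its top (the stage) is 25 mm above the bench. Post at x -200 mm. The arm's axis is level, at y 0, 125 mm above the bench.
- dish_center (a point): Centre, half-way up, of the loose clear round culture dish filled with dark red agar with pale spots: 60 mm diameter, 15 mm high, about 45 g. It lies flat on the lit stage at the open end (+x) of the stand, 35 to 75 mm short of its seat, and slides towards -x of the stand.
- seat (a point): Where the dish's centre (half-way up) is when fully home in the stop: x 98, y 0 mm on the stand, 7.5 mm above the stage. Seated, the dish's +y and -y sides stay clear for fingers.
- collar (a point): Open end of the fixed sleeve on the arm's axis, at x -122 mm. Behind it (-x) the sleeve is 21 mm thick; a steel catch stands out to y 27 mm and 13 mm above the axis just behind this end. Fingers must stay on its +x side.
- lens_arm (a joint): Extension of the lens arm, m: 0 parked and latched, up to 0.130. Moves along the stand's x. A spring pulls it back with 4 N parked and about 6 N at full reach, sliding friction about 0.5 N. The lock holds it parked (with 1.5 mm of play); the lock catches by itself, but only in the parked place.
- grip (a point): Where to take hold of the arm: middle of the button's length on the black grip block, on the arm's axis height; moves with the arm. The block reaches 28 mm to -x and 20 mm to +x of it, 15 mm above and below. Its plain side is 16 mm to -y of this point; the blue button's face is 23 mm to +y when out, 16 mm when in: 39 mm across y with the button out, 32 mm with it in.
- lock_button (a joint): How far the blue lock button (28 mm along x, 20 mm high, on the +y side of the grip) is pushed in, m: 0 out, 0.007 fully in. Pushed towards -y of the stand; it takes 2 N to start and 5 N fully in, and springs out. The arm is free once it is in by about 4 mm; it may be held in while the arm moves.
- lens (a point): Centre of the round black-rimmed lens at the arm's end, 66 mm across, 12 mm high, 81 mm to +x of the grip point; moves with the arm.
- pointer (a point): Tip of the thin yellow pointer, just over the scale bar; moves with the arm along x. Its blade, 3 mm thick, hangs from the post-side end of the grip block and runs out along y, its underside 34.5 mm below the arm's axis.
- rider_mark (a point): White line on the red rider, a clip 8 mm long on the outer half of the scale bar (flat aluminium, y 44 to 60 mm, x -210 to 32 mm, top 87 mm above the bench, a line every 5 mm). At the target the pointer has the same x on the stand as this line: 75 to 115 mm from where the pointer is parked. The rider slides if knocked.
- media_bottle: Bystander: glass bottle with a blue cap, 70 mm diameter, 140 mm high; origin under its centre.
- beaker: Bystander: glass beaker, 86 mm diameter, 115 mm high; origin under its centre.
- tube_rack: Bystander: wire rack with eight black-capped glass tubes, 154 x 76 mm, 104 mm high; origin under its centre.
- spirit_lamp: Bystander: small unlit glass spirit lamp with a metal cap, 66 mm diameter, 86 mm high; origin under its centre.
- pot: Bystander: white plastic pot, 68 mm diameter, 72 mm high; origin under its centre.
- pen: Bystander: black marker pen with a green cap, 122 mm long, 13 mm thick, lying beside the stand; origin under its middle.
- dish_stack: Bystander: stack of three other dishes (amber and green agar), 60 mm diameter, 45 mm high, standing on the bench beside the stand; origin under its centre.
- stop: The rigid black curved stop, fixed on the stage: a wall 10 mm high, 6 mm thick, round the -x side of the seat only, fitting the dish's 30 mm radius over 42 degrees to either side of -x. Origin on the stage at the seat's centre, axes as the stand's.
There are look-alikes about, which are no part of the job. There is more than one size of the part that bears dish_center; the job needs the middle-sized.

How it is judged:
By the outcome, as a careful person would: the job done as asked, in the order asked, and still so for the second after the job is handed in, while the arm keeps its last pose, push and grip.
It also fails if it takes over 51 s, if anything falls off the work surface, if the arm or the gripper's body presses on something with over 40 N, if the wrist force passes 120 N, or if a joint passes its speed limit or range.

## Robot

A 6-joint arm with a two-finger parallel gripper is mounted at the origin on the work surface. World frame = base frame: x ahead of the robot, y to its left, z up, the work surface at z = 0. Lengths are in m, angles in rad, forces in N, time in s.
With the tool pointing down it reaches from about 0.325 to 0.85 m from the base axis. Payload 15.5 kg.
Tool frame: the origin (TCP) lies on the centre line of the jaws, within the pads' length; the fingertips stand 11 mm ahead of it and the grasp point (between the pads) lies 8 mm behind it; x points along the fingers, y is the direction in which the jaws open and shut, and the axes are right-handed (so a half turn about x gives the same grasp; the last joint's range is limited). The gripper opens to 91 mm and grips with 3 to 60 N. Pads are 32 mm wide; open, the fingers measure 118 mm over their backs; the gripper's body (76 mm by 178 mm) begins 60 mm behind the grasp point.
Start: joints at [-1.242, 0.494, 1.345, -0, 1.302, -0.096], TCP at [0.257, -0.57, 0.225] pointing down, gripper open.
Joint ranges: [-2.91, 2.91], [-0.82, 2.16], [0.22, 2.67], [-1.22, 4.37], [0.12, 2.79], [-3.08, 3.08]. Speed limits (rad/s): [1.89, 1.89, 2.57, 3.01, 3.01, 3.01].

## Interface

Orientations are given as [roll, pitch, yaw] about the fixed x, y, z axes, in that order (R = Rz(yaw) Ry(pitch) Rx(roll)).
In Python, from workcell import readout, cams, env gives the robot as it stands.
- The arm moves only by the tool play_rows, never from a script. Its argument "plan" is a list of rows, each an object of numbers: "x", "y", "z": the shift along the tool's x, y, z in mm; "ax", "ay", "az": the turn, a rotation vector about the tool's x, y, z in degrees. A call has 1 to 10 rows; each row is the pose to reach, as a shift and turn from the pose measured when the call began, along the tool's axes at that moment; what a row does not reach only later rows make up. A row lasts 1/10 s, in which the tool goes at most 50 mm and 8.59 degrees, less where a joint would pass 70% of its speed; a pose out of reach is approached as far as the arm can. A call with a gripper value outside its range is refused whole. "grip" is the closure, from -1 (fully open) to 1 (shut), set as the call begins (left out, the last holds). The fingers move at their own pace and stop on an object; "newtons" is the grip in N (left out, the last holds). Time passes only in rows, so rows that repeat a pose let the fingers close. It gives the time, the measured TCP pose, the force and the opening at its end, in the units of the state.
- readout.observe(): the state, without advancing time (a new reading comes with each control period).
- cams.camera(name): name is "scene" or "top" or "wrist"; returns the picture (420x560x3 uint8, red, green, blue); there is no depth.
- cams.get_calibration(name): a dict with "fx", "fy", "cx", "cy" (pixels), "R" (3x3) and "t" (3): a world point X has camera coordinates R X + t; the wrist camera has in their place "tool_from_camera" (4x4, takes a point from camera to tool coordinates, whose origin is the TCP and whose axes are the tool frame's). Camera axes: x right, y down, z forward; pixel columns grow to the right and rows downward; lengths in m; the calibration is good to about 2 mm. A picture is of the moment at which its call begins: read the wrist's pose just before it. get_calibration takes no time and is no camera call.
- env.finish_job(): hands the job in, once; it reports no verdict.
Trained networks look in the newest picture that a camera, given by its name, has taken for a name from the list of things; names that differ only in an ending like _2 or _b are one class to them, and where a whole thing is asked for, a point or a joint stands for the part that bears it (a point fixed in the world has none). Each returns a list of dicts, best first, with "p" (0 to 1); they miss things now and then, are a little off and sometimes report something else, mostly with a low value. They report only what shows in the picture. A call takes as long as a camera call. They do not tell look-alikes from the thing itself.
- cams.outline_of(label, camera): "region" (420x560 bool, what is visible of it) and "rect" ([left, top, width, height] in pixels, round what is visible of it).
The state is a dict: "clock": time; "joint_positions": joint angles; "qvel": joint speeds; "tau": joint torques, N m; "tcp_pos": TCP position; "orientation": TCP orientation; "force": force on the tool from outside, world axes, zero at the start; "ft_torque": the same for the moment, N m; "gripper_width": finger opening in m.
Only numpy, scipy, OpenCV 4.12 (cv2) and the standard library are available. Lean on these libraries where they do the work, as an engineer would, in place of code of your own. Each camera call takes 0.05 s, during which the arm holds its last target.

## Working session

There is one attempt and no reset: what is moved stays moved. The work goes in short steps, Python scripts to look and compute and a tool call to move; the robot and the scene stay as the last step left them, time stands still between calls to the robot, and variables do not carry over. Pictures are saved under pics/ and viewed, and the job is handed in when it is done.

Besides the shell and the picture viewer there is one more tool, called after "Request:" in YAML: its name, and indented under it one key for each argument. play_rows: Moves the arm, as the interface text tells. Its arguments: {"type":"object","properties":{"plan":{"type":"array"},"grip":{"type":"number"},"newtons":{"type":"number"}},"required":["plan"]}

```bash
ls; mkdir -p pics
python3 - <<'E'
from workcell import readout,cams,env
import cv2
print(readout.observe())
for n in ["scene","top"]:
    im=cams.camera(n); cv2.imwrite(f"pics/{n}0.png",im[:,:,::-1]); print(n,cams.get_calibration(n))
print(cams.get_calibration("wrist"))
E
```

```text
pics
{'clock': 0.0, 'joint_positions': array([-1.24249041e+00,  4.94185410e-01,  1.34612555e+00, -1.59660841e-06,
        1.30247644e+00, -9.55120798e-02]), 'qvel': array([-8.81983016e-04,  2.25379281e-05,  2.63890845e-03,  1.63224609e-03,
        4.05299402e-04, -2.29622282e-04]), 'tau': array([ 4.59496281e-03, -8.78823423e+01, -3.81850290e+01,  7.09285308e-02,
        5.33136784e-02, -1.00370085e-04]), 'tcp_pos': array([ 0.25690732, -0.5693663 ,  0.22433876]), 'orientation': array([-1.66502029,  1.56960158,  1.90039079]), 'force': array([ 0.32146063, -0.18335827, -0.74545943]), 'ft_torque': array([ 0.01674383, -0.04431799, -0.02857175]), 'gripper_width': 0.09172697556691561}
scene {'fx': 513.237123483152, 'fy': 513.237123483152, 'cx': 277.1212998637234, 'cy': 201.76497524550263, 'R': array([[-0.24710756,  0.96888382, -0.01421237],
       [ 0.7292394 ,  0.17628937, -0.66115955],
       [-0.63808131, -0.17374175, -0.75011069]]), 't': array([ 0.12749809, -0.2742963 ,  1.64516228])}
top {'fx': 526.1660703167369, 'fy': 526.1660703167369, 'cx': 284.7117865961223, 'cy': 203.5004965729561, 'R': array([[-0.02279379, -0.99973697,  0.00253801],
       [-0.99815187,  0.02261446, -0.05640417],
       [ 0.05633194, -0.00381898, -0.99840479]]), 't': array([-0.01680172,  0.49091738,  1.6647834 ])}
{'fx': 299.3396937004398, 'fy': 299.3396937004398, 'cx': 284.25824393434715, 'cy': 208.91414409459452, 'tool_from_camera': array([[-4.38113263e-04, -2.68011685e-01,  9.63415562e-01,
        -1.59060872e-01],
       [ 9.99999813e-01,  2.93158030e-04,  5.36303315e-04,
        -2.25818449e-04],
       [-4.26168563e-04,  9.63415617e-01,  2.68011506e-01,
        -7.59778146e-02],
       [ 0.00000000e+00,  0.00000000e+00,  0.00000000e+00,
         1.00000000e+00]])}
```

View pics/scene0.png

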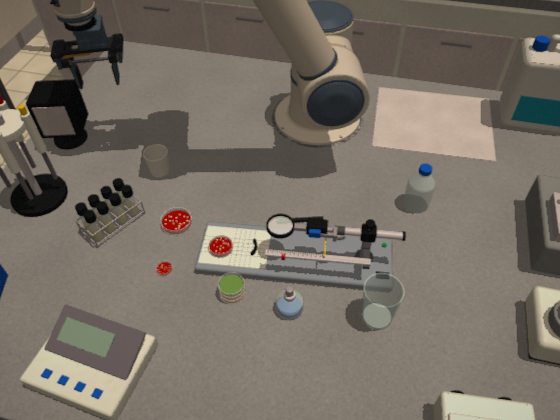

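View pics/top0.png

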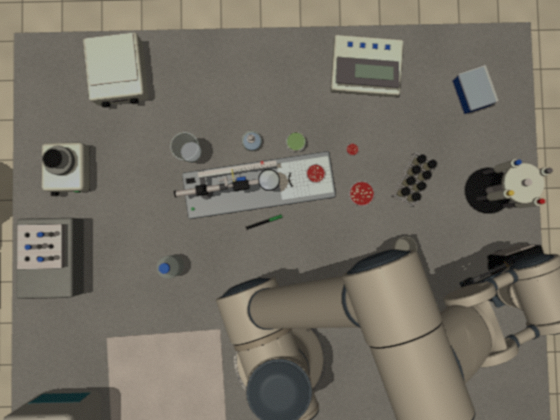

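```bash
cat > h.py <<'E'
import numpy as np,cv2
from workcell import readout,cams,env
from scipy.spatial.transform import Rotation as Rn
def Rt():
    o=readout.observe(); return Rn.from_euler('xyz',o['orientation']).as_matrix(),o['tcp_pos'],o
def camRt(n):
    c=cams.get_calibration(n)
    if n!='wrist': return c,np.array(c['R']),np.array(c['t'])
    R,p,o=Rt(); T=np.eye(4);T[:3,:3]=R;T[:3,3]=p
    W=np.linalg.inv(T@np.array(c['tool_from_camera'])); return c,W[:3,:3],W[:3,3]
def ray(c,R,t,u,v,z):
    d=R.T@np.array([(u-c['cx'])/c['fx'],(v-c['cy'])/c['fy'],1]); o=-R.T@t
    return o+d*(z-o[2])/d[2]
def proj(c,R,t,X):
    x=R@np.array(X)+t; return c['fx']*x[0]/x[2]+c['cx'],c['fy']*x[1]/x[2]+c['cy']
E
python3 - <<'E'
import cv2
a=cv2.imread('pics/top0.png')[115:245,160:390]; cv2.imwrite('pics/topc.png',cv2.resize(a,None,fx=3.4,fy=3.4,interpolation=cv2.INTER_CUBIC))
a=cv2.imread('pics/scene0.png')[180:320,140:420]; cv2.imwrite('pics/scc.png',cv2.resize(a,None,fx=2.8,fy=2.8,interpolation=cv2.INTER_CUBIC))
E
```

```text
(no output)
```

View pics/topc.png

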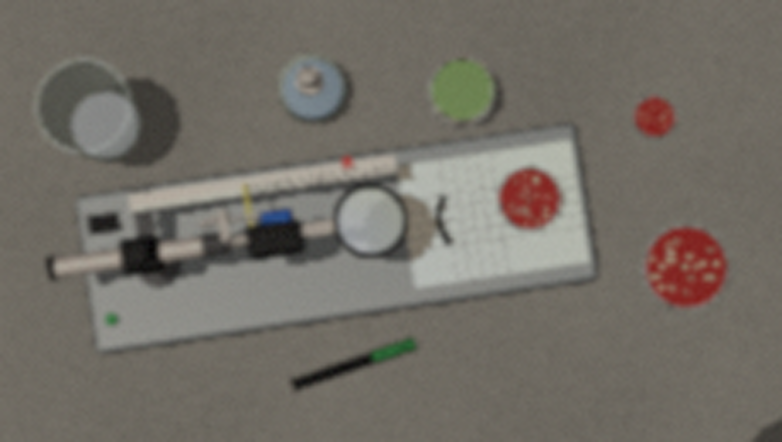

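View pics/scc.png

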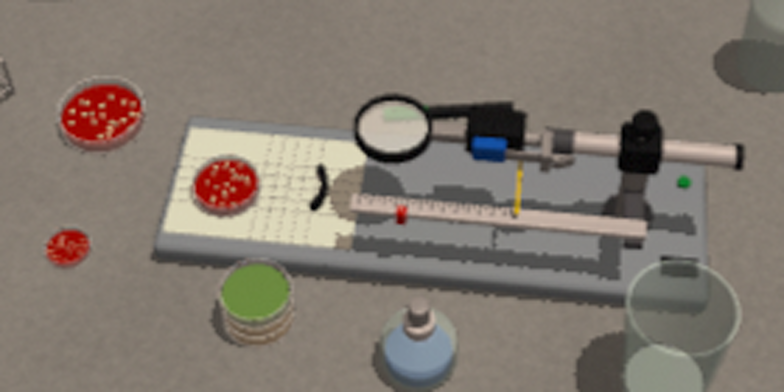

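```bash
cat > fit.py <<'E'
from h import *
c,R,t=camRt('top')
pts=[(78,200),(573,127),(595,275),(100,350)]
W=np.array([ray(c,R,t,160+(u-1.2)/3.4,115+(v-1.2)/3.4,.025)[:2] for u,v in pts])
L=np.array([(-.27,.075),(.205,.075),(.205,-.075),(-.27,-.075)])
a=L-L.mean(0);b=W-W.mean(0)
th=np.arctan2((a[:,0]*b[:,1]-a[:,1]*b[:,0]).sum(),(a*b).sum())
Rm=np.array([[np.cos(th),-np.sin(th)],[np.sin(th),np.cos(th)]])
o=W.mean(0)-Rm@L.mean(0)
print(W,np.degrees(th),o, (W-(L@Rm.T+o))*1000)
d=ray(c,R,t,160+529/3.4,115+198/3.4,.035)[:2]
print('dish',Rm.T@(d-o),d)
for n,l in [('seat',(.098,0)),('col',(-.122,0))]: print(n,Rm@np.array(l)+o)
r=ray(c,R,t,160+347/3.4,115+162/3.4,.09)[:2];print('rider',Rm.T@(r-o))
r=ray(c,R,t,160+248/3.4,115+200/3.4,.09)[:2];print('pointer',Rm.T@(r-o))
r=ray(c,R,t,160+276/3.4,115+217/3.4,.135)[:2];print('button',Rm.T@(r-o),r)
r=ray(c,R,t,160+370/3.4,115+220/3.4,.131)[:2];print('lens',Rm.T@(r-o))
E
python3 fit.py
```

```text
[[ 0.59269064  0.29436469]
 [ 0.65101929 -0.17016525]
 [ 0.51151617 -0.18687499]
 [ 0.45201593  0.27557602]] -82.75797740054023 [0.55590749 0.02098439] [[-3.58210803 -3.92033397]
 [-5.13235482  2.7604176 ]
 [ 4.16789986  4.95979853]
 [ 4.546563   -3.79988216]]
dish [0.15081678 0.00794306] [ 0.58279928 -0.12762795]
seat [ 0.56826145 -0.07623382]
col [0.54052806 0.14201113]
rider [-0.0104555   0.05868042]
pointer [-0.10342261  0.03789501]
button [-0.0778704   0.01383505] [0.55981576 0.09997763]
lens [ 0.0028097  -0.00051643]
```

```bash
cat > goto.py <<'E'
from h import *
TH=-82.758;O=np.array([.55591,.02098])
def setp(th,o):
    global TH,O; TH=th;O=np.array(o)
def w(l):
    c,s=np.cos(np.radians(TH)),np.sin(np.radians(TH)); return np.array([[c,-s],[s,c]])@np.array(l[:2])+O
def st(Wp):
    c,s=np.cos(np.radians(TH)),np.sin(np.radians(TH)); return np.array([[c,s],[-s,c]])@(np.array(Wp[:2])-O)
def rel(lx,ly,z,flip=1):
    "TCP to stand (lx,ly), world z, tool down, tool y = flip*stand y: shift mm & rotvec deg"
    R,p,o=Rt(); a=np.radians(TH); sy=flip*np.array([-np.sin(a),np.cos(a),0])
    X=np.array([0,0,-1.]); T=np.stack([X,sy,np.cross(X,sy)],1)
    d=R.T@(np.array([*w((lx,ly)),z])-p)*1000
    r=np.degrees(Rn.from_matrix(R.T@T).as_rotvec())
    print('shift',d.round(1),'turn',r.round(2),'tcp',p.round(4),'st',(st(p)*1000).round(1),'f',o['force'].round(1),'w',round(o['gripper_width']*1000,1),'t',o['clock'])
    return d,r
E
python3 - <<'E'
from goto import *
R,p,o=Rt();print(R.round(2))
rel(.12,0,.25,1);rel(.12,0,.25,-1)
E
```

```text
[[-0.    0.41 -0.91]
 [ 0.   -0.91 -0.41]
 [-1.   -0.   -0.  ]]
shift [ -25.2 -300.4 -480.2] turn [-7.296e+01 -4.000e-02  5.000e-02] tcp [ 0.2569 -0.5694  0.2244] st [ 548. -371.] f [ 0.   0.4 -1.8] w 91.4 t 0.1
shift [ -25.2 -300.4 -480.2] turn [1.0704e+02 5.0000e-02 5.0000e-02] tcp [ 0.2569 -0.5694  0.2244] st [ 548. -371.] f [ 0.   0.4 -1.8] w 91.4 t 0.1
```

Run:
```python
from goto import *
rel(.02,0,.31,1)
```

```text
shift [ -85.1 -396.1 -509.5] turn [-7.296e+01 -4.000e-02  5.000e-02] tcp [ 0.2569 -0.5694  0.2244] st [ 548. -371.] f [ 0.   0.4 -1.8] w 91.4 t 0.1
```

Request:
play_rows:
  plan:
    - {"x":-40,"y":0,"z":0,"ax":-8}
    - {"x":-60,"y":-40,"z":-40,"ax":-16}
    - {"x":-85,"y":-80,"z":-90,"ax":-24}
    - {"x":-85,"y":-120,"z":-140,"ax":-32}
    - {"x":-85,"y":-160,"z":-190,"ax":-40}
    - {"x":-85,"y":-200,"z":-240,"ax":-48}
    - {"x":-85,"y":-240,"z":-290,"ax":-56}
    - {"x":-85,"y":-280,"z":-340,"ax":-64}
    - {"x":-85,"y":-320,"z":-390,"ax":-73}
    - {"x":-85,"y":-345,"z":-430,"ax":-73}
  grip: -1
  newtons: 10

```text
invalid input at $.plan[0]: expected keys x, y, z, ax, ay, az
```

Run:
```python
from goto import *
rel(.02,0,.31,1)
```

```text
shift [ -85.1 -396.1 -509.5] turn [-7.296e+01 -4.000e-02  5.000e-02] tcp [ 0.2569 -0.5694  0.2244] st [ 548. -371.] f [ 0.   0.4 -1.8] w 91.4 t 0.1
```

Request:
play_rows:
  plan:
    - {"x":-40,"y":0,"z":0,"ax":-8,"ay":0,"az":0}
    - {"x":-60,"y":-40,"z":-40,"ax":-16,"ay":0,"az":0}
    - {"x":-85,"y":-80,"z":-90,"ax":-24,"ay":0,"az":0}
    - {"x":-85,"y":-120,"z":-140,"ax":-32,"ay":0,"az":0}
    - {"x":-85,"y":-160,"z":-190,"ax":-40,"ay":0,"az":0}
    - {"x":-85,"y":-200,"z":-240,"ax":-48,"ay":0,"az":0}
    - {"x":-85,"y":-240,"z":-290,"ax":-56,"ay":0,"az":0}
    - {"x":-85,"y":-280,"z":-340,"ax":-64,"ay":0,"az":0}
    - {"x":-85,"y":-320,"z":-390,"ax":-73,"ay":0,"az":0}
    - {"x":-85,"y":-345,"z":-430,"ax":-73,"ay":0,"az":0}
  grip: -1
  newtons: 10

```text
clock: 1.1
tcp_pos: [0.4547, -0.1708, 0.3094]
orientation: [-2.815, 1.57, 2.031]
force: [0.9, -0.6, 0.1]
gripper_width: 0.0913
```

Run:
```python
from goto import *
rel(.02,0,.31,1)
```

```text
shift [  -0.4  125.6 -156.7] turn [ 0.38 -0.07  0.02] tcp [ 0.4547 -0.1708  0.3094] st [ 177.5 -124.5] f [ 0.9 -0.6  0.1] w 91.3 t 1.1
```

Request:
play_rows:
  plan:
    - {"x":0,"y":30,"z":-40,"ax":0,"ay":0,"az":0}
    - {"x":0,"y":60,"z":-80,"ax":0,"ay":0,"az":0}
    - {"x":0,"y":95,"z":-120,"ax":0,"ay":0,"az":0}
    - {"x":0,"y":120,"z":-150,"ax":0,"ay":0,"az":0}
    - {"x":0,"y":125,"z":-157,"ax":0,"ay":0,"az":0}
    - {"x":0,"y":125,"z":-157,"ax":0,"ay":0,"az":0}
    - {"x":0,"y":125,"z":-157,"ax":0,"ay":0,"az":0}

```text
clock: 1.8
tcp_pos: [0.5573, 0.0007, 0.3093]
orientation: [-2.233, 1.569, 2.612]
force: [-0.6, 0.1, 0.3]
gripper_width: 0.0916
```

Run:
```python
from goto import *
rel(.02,0,.31,1)
c,R,t=camRt('wrist'); im=cams.camera('wrist'); cv2.imwrite('pics/w1.png',im[:,:,::-1]); np.savez('w1.npz',R=R,t=t)
cv2.imwrite('pics/w1b.png',cv2.resize(im[:,:,::-1],None,fx=1.42,fy=1.42,interpolation=cv2.INTER_CUBIC))
```

```text
shift [-0.7  1.2 -0.3] turn [ 0.38 -0.05  0.07] tcp [0.5573 0.0007 0.3093] st [20.3 -1.2] f [-0.6  0.1  0.3] w 91.6 t 1.8
```

View pics/w1b.png

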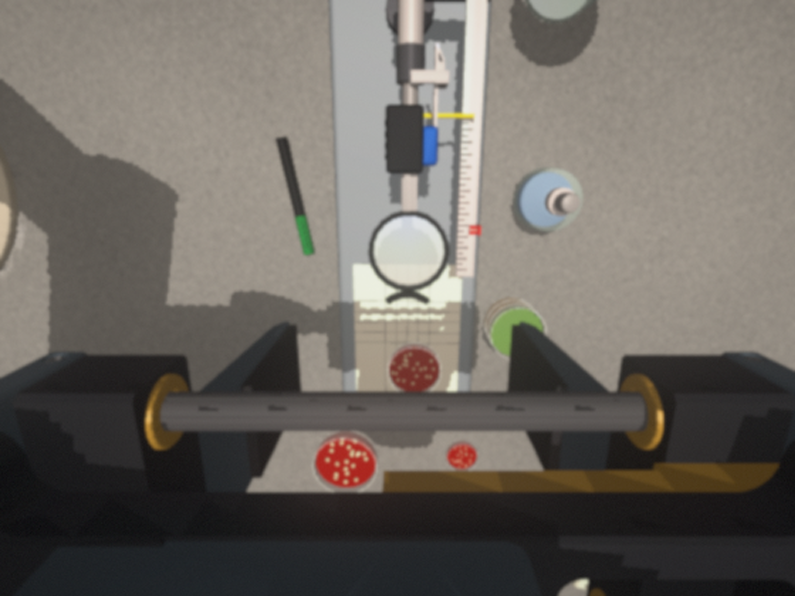

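Run:
```python
import cv2
a=cv2.imread('pics/w1.png')
cv2.imwrite('pics/w1c.png',cv2.resize(a[0:150,225:375],None,fx=4,fy=4,interpolation=cv2.INTER_CUBIC))
cv2.imwrite('pics/w1d.png',cv2.resize(a[145:295,215:365],None,fx=4,fy=4,interpolation=cv2.INTER_CUBIC))
```

```text
(no output)
```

View pics/w1c.png

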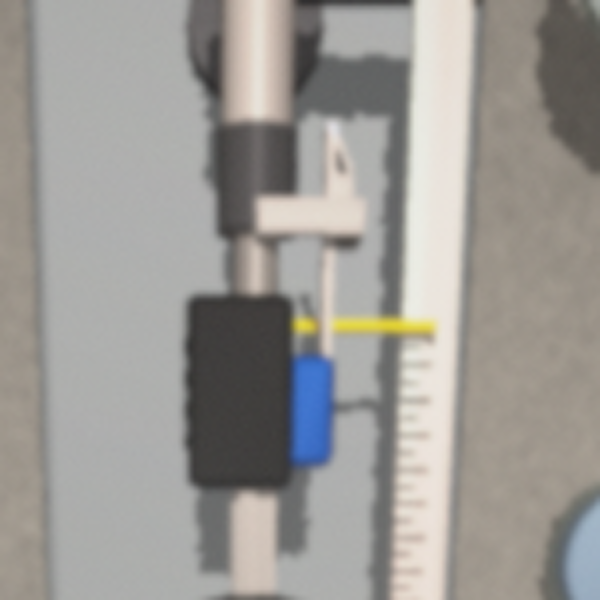

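View pics/w1d.png

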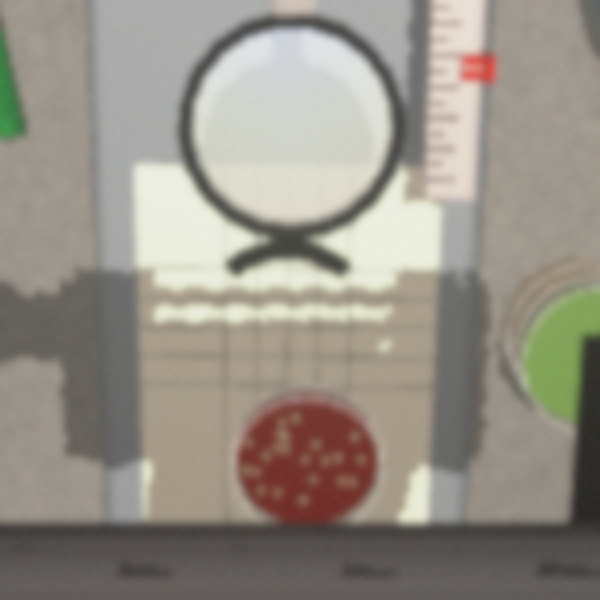

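```bash
cat > fit2.py <<'E'
from h import *
from scipy.optimize import least_squares
c=cams.get_calibration('wrist'); d=np.load('w1.npz');R,t=d['R'],d['t']
A=lambda u,v:((u-1.5)/4+225,(v-1.5)/4)
B=lambda u,v:((u-1.5)/4+215,(v-1.5)/4+145)
obs=[((.0735,.0221,.035),B(346,268)),((.0735,-.0221,.035),B(235,268)),((.032,.044,.087),B(427,197)),((.032,.06,.087),B(474,200))]
lines=[(-.075,.025,A(30,0)),(-.075,.025,A(48,600)),(-.075,.025,B(93,0)),(-.075,.025,B(107,500)),(.075,.025,B(487,210)),(.075,.025,B(468,500)),(-.016,.14,A(187,310)),(-.016,.14,A(187,470)),(.044,.087,A(413,60)),(.06,.087,A(475,60))]
def Wp(q,X): 
    a,s=np.cos(q[2]),np.sin(q[2]); return np.array([a*X[0]-s*X[1]+q[0],s*X[0]+a*X[1]+q[1],X[2]])
def inv(q,W):
    a,s=np.cos(q[2]),np.sin(q[2]); e=W[:2]-q[:2]; return np.array([a*e[0]+s*e[1],-s*e[0]+a*e[1]])
def res(q):
    r=[]
    for X,uv in obs: r+=list((inv(q,ray(c,R,t,*uv,X[2]))-X[:2])*1000)
    for y,z,uv in lines: r.append((inv(q,ray(c,R,t,*uv,z))[1]-y)*1000)
    return np.array(r)
s=least_squares(res,[.556,.021,np.radians(-82.76)],loss='soft_l1')
q=s.x;print(q[:2],np.degrees(q[2]));print(res(q).round(1))
P=lambda n,uv,z:print(n,(inv(q,ray(c,R,t,*uv,z))*1000).round(1))
P('dish top',B(307,465),.038)
P('rider',B(478,68),.095);P('rider z90',B(478,68),.09);P('pointer',A(420,326),.092)
P('block ctr post end',A(240,295),.14);P('block front',A(240,488),.14)
P('button a',A(312,355),.135);P('button b',A(312,465),.135)
P('lens',B(292,127),.131)
P('collar',A(258,237),.13)
E
python3 fit2.py
```

```text
[0.5588125  0.02458497] -82.82962813099033
[-1.4 -0.7 -1.   1.7  0.9  0.1  1.7 -0.6  1.5  0.8  2.8  1.9  0.  -1.
 -2.5 -2.6 -1.2  0.2]
dish top [151.7   7.8]
rider [-10.   57.2]
rider z90 [-9.4 58. ]
pointer [-102.9   47.5]
block ctr post end [-103.4   -5.1]
block front [-56.5  -4.7]
button a [-90.   13.8]
button b [-62.6  14.4]
lens [ 3.  -0.7]
collar [-118.8   -0.6]
```

```bash
sed -i 's/^TH=.*/TH=-82.83;O=np.array([.55881,.02458])/' goto.py
python3 - <<'E'
from goto import *
rel(.152,.008,.12,1)
E
```

```text
shift [189.4  11.9 128.4] turn [ 0.4  -0.05  0.06] tcp [5.572e-01 3.000e-04 3.095e-01] st [23.9 -4.7] f [-0.9 -0.2  0.8] w 91.2 t 1.85
```

Request:
play_rows:
  plan:
    - {"x":0,"y":4,"z":40,"ax":0.4,"ay":0,"az":0}
    - {"x":20,"y":8,"z":80,"ax":0.4,"ay":0,"az":0}
    - {"x":50,"y":12,"z":115,"ax":0.4,"ay":0,"az":0}
    - {"x":95,"y":12,"z":128,"ax":0.4,"ay":0,"az":0}
    - {"x":140,"y":12,"z":128,"ax":0.4,"ay":0,"az":0}
    - {"x":180,"y":12,"z":128,"ax":0.4,"ay":0,"az":0}
    - {"x":190,"y":12,"z":128,"ax":0.4,"ay":0,"az":0}
    - {"x":190,"y":12,"z":128,"ax":0.4,"ay":0,"az":0}

```text
clock: 2.65
tcp_pos: [0.5848, -0.1255, 0.1189]
orientation: [-2.119, 1.567, 2.717]
force: [-0.4, 0.0, 0.7]
gripper_width: 0.0915
```

Run:
```python
from goto import *
rel(.152,.008,.039,1)
c,R,t=camRt('wrist'); im=cams.camera('wrist'); np.savez('w2.npz',R=R,t=t)
cv2.imwrite('pics/w2.png',im[:,:,::-1])
cv2.imwrite('pics/w2b.png',cv2.resize(im[:,:,::-1],None,fx=1.42,fy=1.42,interpolation=cv2.INTER_CUBIC))
for X in [(.152,.008,.04),(.098,0,.04)]:
    print(proj(c,R,t,[*w(X),X[2]]))
```

```text
shift [79.9  1.2  0. ] turn [-0.07 -0.11  0.18] tcp [ 0.5848 -0.1255  0.1189] st [152.1   7. ] f [-0.4  0.   0.7] w 91.5 t 2.65
(np.float64(285.3921204865942), np.float64(220.08527408133583))
(np.float64(275.23276538641085), np.float64(154.55482535413358))
```

View pics/w2b.png

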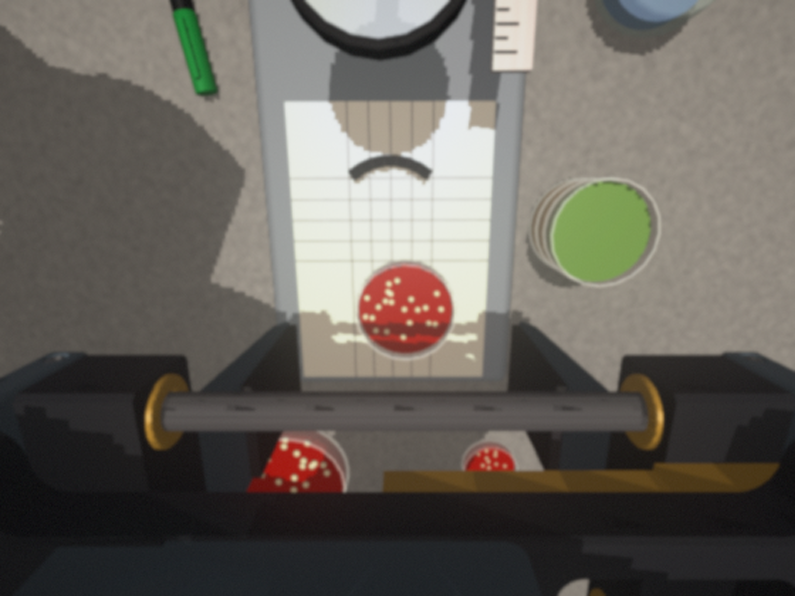

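Run:
```python
from goto import *
c=cams.get_calibration('wrist');d=np.load('w2.npz')
f=lambda n,u,v,z:print(n,(st(ray(c,d['R'],d['t'],u/1.42,v/1.42,z))*1000).round(1))
f('stop end+',430,174,.035);f('stop end-',352,174,.035);f('arc outer mid (62,0)',391,157,.035)
f('dish',406,310,.038);f('edge y75',521,150,.025);f('edge y-75',265,150,.025);f('edge x205',405,390,.025);f('scale end 32,52',512,71,.087)
```

```text
stop end+ [73.8 21.6]
stop end- [ 73.8 -21.3]
arc outer mid (62,0) [64.9  0.2]
dish [151.1   8.4]
edge y75 [60.7 73.2]
edge y-75 [ 60.6 -71.2]
edge x205 [210.2   7.9]
scale end 32,52 [34.1 51.3]
```

Request:
play_rows:
  plan:
    - {"x":35,"y":1,"z":0,"ax":0,"ay":0,"az":0}
    - {"x":60,"y":1,"z":0,"ax":0,"ay":0,"az":0}
    - {"x":73,"y":1,"z":0,"ax":0,"ay":0,"az":0}
    - {"x":79,"y":1,"z":0,"ax":0,"ay":0,"az":0}
    - {"x":79,"y":1,"z":0,"ax":0,"ay":0,"az":0}

```text
clock: 3.2
tcp_pos: [0.5874, -0.1256, 0.0423]
orientation: [2.005, 1.57, 0.559]
force: [-0.0, 0.5, 0.3]
gripper_width: 0.0913
```

Request:
play_rows:
  plan:
    - {"x":0,"y":0,"z":0,"ax":0,"ay":0,"az":0}
    - {"x":0,"y":0,"z":0,"ax":0,"ay":0,"az":0}
    - {"x":0,"y":0,"z":0,"ax":0,"ay":0,"az":0}
    - {"x":0,"y":0,"z":0,"ax":0,"ay":0,"az":0}
  grip: 0.4
  newtons: 4

```text
clock: 3.6
tcp_pos: [0.5876, -0.1257, 0.0428]
orientation: [1.545, 1.57, 0.099]
force: [-0.8, 0.2, -0.0]
gripper_width: 0.062
```

Run:
```python
from goto import *
rel(.098,0,.039,1)
im=cams.camera('wrist')
cv2.imwrite('pics/w3b.png',cv2.resize(im[:,:,::-1],None,fx=1.42,fy=1.42,interpolation=cv2.INTER_CUBIC))
```

```text
shift [  3.7  -9.9 -54.6] turn [-0.04  0.   -0.06] tcp [ 0.5876 -0.1257  0.0428] st [152.7   9.8] f [-0.8  0.2 -0. ] w 62.0 t 3.6
```

View pics/w3b.png

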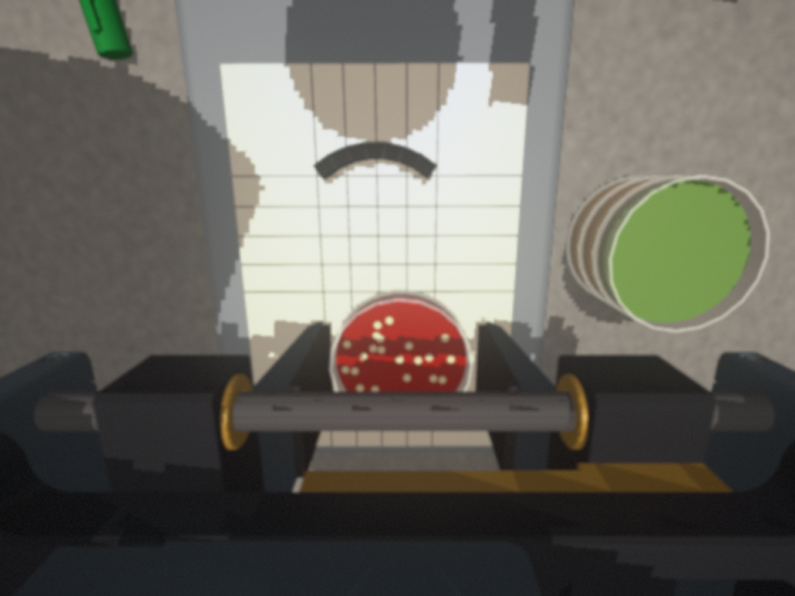

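Request:
play_rows:
  plan:
    - {"x":1,"y":0,"z":0,"ax":0,"ay":0,"az":0}
    - {"x":2,"y":0,"z":0,"ax":0,"ay":0,"az":0}
    - {"x":2,"y":0,"z":0,"ax":0,"ay":0,"az":0}

```text
clock: 3.95
tcp_pos: [0.5875, -0.1257, 0.0408]
orientation: [1.502, 1.57, 0.055]
force: [-1.0, -0.6, 3.4]
gripper_width: 0.06
```

Run:
```python
from goto import *
rel(.098,0,.039,1)
```

```text
shift [  1.8  -9.8 -54.7] turn [-0.04  0.   -0.05] tcp [ 0.5875 -0.1257  0.0408] st [152.7   9.7] f [-1.  -0.6  3.4] w 60.0 t 3.95
```

Run:
```python
from goto import *
c,R,t=camRt('wrist'); im=cams.camera('wrist')
cv2.imwrite('pics/w4.png',im[:,:,::-1])
cv2.imwrite('pics/w4c.png',cv2.resize(im[80:290,200:360][:,:,::-1],None,fx=3.5,fy=3.5,interpolation=cv2.INTER_CUBIC))
np.savez('w4.npz',R=R,t=t)
```

```text
(no output)
```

View pics/w4c.png

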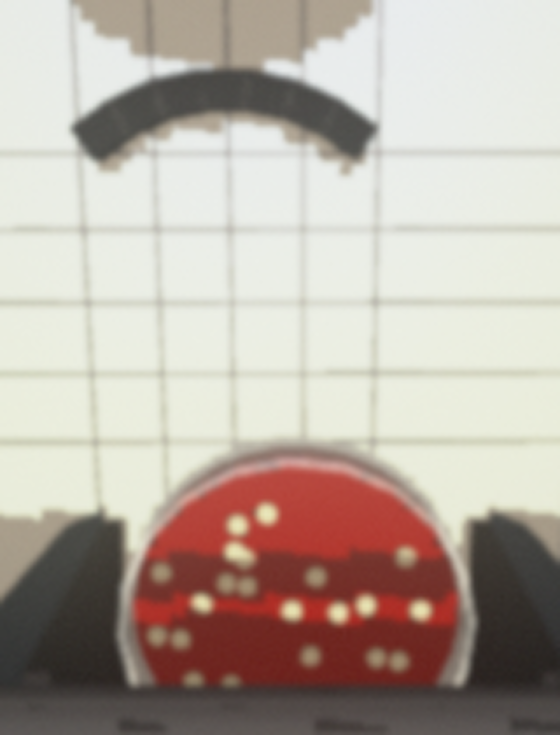

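Run:
```python
from goto import *
c=cams.get_calibration('wrist');d=np.load('w4.npz')
f=lambda n,u,v,z:print(n,(st(ray(c,d['R'],d['t'],200+(u-1.2)/3.5,80+(v-1.2)/3.5,z))*1000).round(1))
f('inner apex(68,0)',226,112,.035);f('outer apex(62,0)',226,70,.035)
f('end outer+ (71.2,24.1)',377,129,.035);f('end outer-',75,130,.035);f('dish apex',297,457,.04);f('left',122,610,.04);f('right',472,610,.04)
```

```text
inner apex(68,0) [69.7 -0.5]
outer apex(62,0) [63.7 -0.4]
end outer+ (71.2,24.1) [72.1 22.2]
end outer- [ 72.2 -23.3]
dish apex [122.   10.1]
left [148.2 -18.8]
right [148.3  39.1]
```

Request:
play_rows:
  plan:
    - {"x":-1,"y":-2,"z":-4,"ax":0,"ay":0,"az":0}
    - {"x":-1,"y":-4,"z":-10,"ax":0,"ay":0,"az":0}
    - {"x":-1,"y":-6,"z":-16,"ax":0,"ay":0,"az":0}
    - {"x":-1,"y":-8,"z":-22,"ax":0,"ay":0,"az":0}
    - {"x":-1,"y":-10,"z":-28,"ax":0,"ay":0,"az":0}
    - {"x":-1,"y":-10,"z":-34,"ax":0,"ay":0,"az":0}
    - {"x":-1,"y":-10,"z":-40,"ax":0,"ay":0,"az":0}
    - {"x":-1,"y":-10,"z":-44,"ax":0,"ay":0,"az":0}
    - {"x":-1,"y":-10,"z":-46,"ax":0,"ay":0,"az":0}
    - {"x":-1,"y":-10,"z":-46,"ax":0,"ay":0,"az":0}

```text
clock: 5.0
tcp_pos: [0.572, -0.0811, 0.0418]
orientation: [1.474, 1.57, 0.028]
force: [0.1, 0.3, 0.1]
gripper_width: 0.0593
```

Run:
```python
from goto import *
rel(.098,0,.039,1)
c,R,t=camRt('wrist'); im=cams.camera('wrist')
cv2.imwrite('pics/w5.png',im[:,:,::-1])
cv2.imwrite('pics/w5c.png',cv2.resize(im[80:290,200:360][:,:,::-1],None,fx=3.5,fy=3.5,interpolation=cv2.INTER_CUBIC))
np.savez('w5.npz',R=R,t=t)
```

```text
shift [ 2.8  0.1 -8.5] turn [-0.02  0.   -0.05] tcp [ 0.572  -0.0811  0.0418] st [ 1.065e+02 -1.000e-01] f [0.1 0.3 0.1] w 59.3 t 5.0
```

View pics/w5c.png

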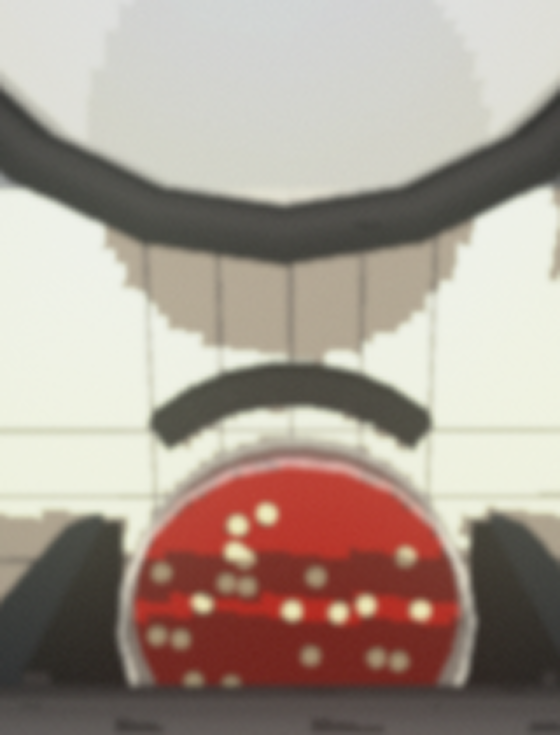

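Request:
play_rows:
  plan:
    - {"x":0,"y":-0.8,"z":-2,"ax":0,"ay":0,"az":0}
    - {"x":0,"y":-0.8,"z":-4,"ax":0,"ay":0,"az":0}
    - {"x":0,"y":-0.8,"z":-5,"ax":0,"ay":0,"az":0}
    - {"x":0,"y":-0.8,"z":-6,"ax":0,"ay":0,"az":0}
    - {"x":0,"y":-0.8,"z":-6,"ax":0,"ay":0,"az":0}

```text
clock: 5.55
tcp_pos: [0.5705, -0.0753, 0.0418]
orientation: [1.445, 1.57, -0.001]
force: [-0.5, -0.4, -0.1]
gripper_width: 0.0602
```

```bash
cat > look.py <<'E'
from goto import *
import sys
n=sys.argv[1]
rel(.098,0,.039,1)
c,R,t=camRt('wrist'); im=cams.camera('wrist')
cv2.imwrite(f'pics/{n}.png',im[:,:,::-1])
cv2.imwrite(f'pics/{n}c.png',cv2.resize(im[80:290,200:360][:,:,::-1],None,fx=3.5,fy=3.5,interpolation=cv2.INTER_CUBIC))
np.savez(f'{n}.npz',R=R,t=t)
E
python3 look.py w6
```

```text
shift [ 2.8  0.9 -2.6] turn [-0.03  0.01 -0.05] tcp [ 0.5705 -0.0753  0.0418] st [100.6  -0.9] f [-0.5 -0.4 -0.1] w 60.2 t 5.55
```

View pics/w6c.png

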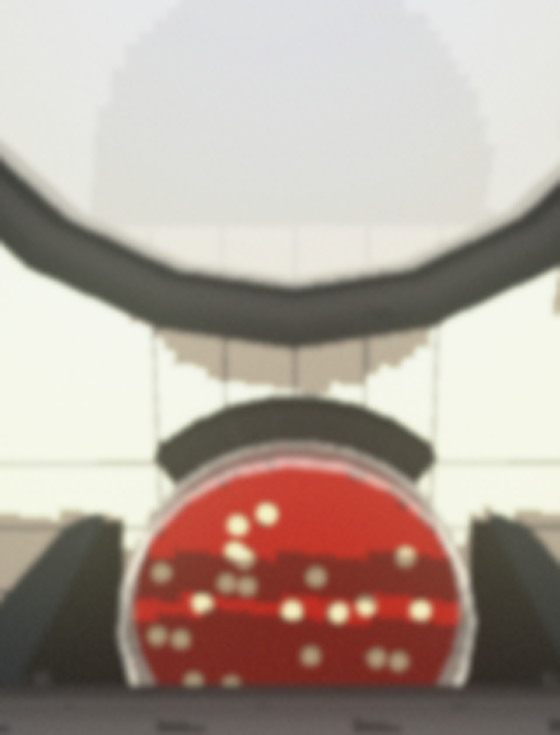

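Request:
play_rows:
  plan:
    - {"x":0,"y":0,"z":-1,"ax":0,"ay":0,"az":0}
    - {"x":0,"y":0,"z":-1.5,"ax":0,"ay":0,"az":0}
    - {"x":0,"y":0,"z":-2,"ax":0,"ay":0,"az":0}
    - {"x":0,"y":0,"z":-2,"ax":0,"ay":0,"az":0}

```text
clock: 6.0
tcp_pos: [0.5702, -0.0738, 0.0418]
orientation: [0.824, 1.57, -0.622]
force: [-0.6, -5.2, 0.5]
gripper_width: 0.0595
```

```bash
python3 look.py w7
```

```text
shift [ 2.8  1.  -1. ] turn [-0.02  0.04 -0.04] tcp [ 0.5702 -0.0738  0.0418] st [99. -1.] f [-0.6 -5.2  0.5] w 59.5 t 6.0
```

View pics/w7c.png

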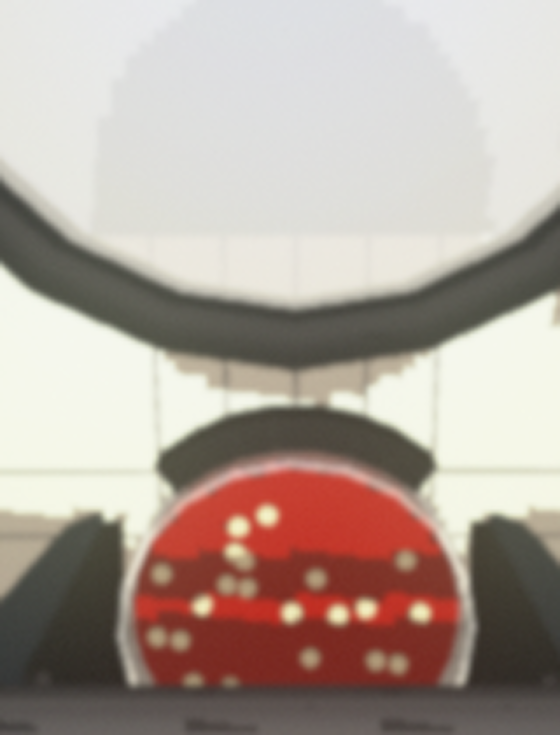

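Request:
play_rows:
  plan:
    - {"x":0,"y":0,"z":0,"ax":0,"ay":0,"az":0}
    - {"x":0,"y":0,"z":0,"ax":0,"ay":0,"az":0}
    - {"x":0,"y":0,"z":0,"ax":0,"ay":0,"az":0}
    - {"x":0,"y":0,"z":0,"ax":0,"ay":0,"az":0}
  grip: -1

```text
clock: 6.45
tcp_pos: [0.5702, -0.0737, 0.0418]
orientation: [0.95, 1.57, -0.496]
force: [-0.4, -0.9, -1.2]
gripper_width: 0.0889
```

```bash
python3 look.py w8
```

```text
shift [ 2.8  1.  -0.9] turn [-0.01  0.03 -0.05] tcp [ 0.5702 -0.0737  0.0418] st [98.9 -1. ] f [-0.4 -0.9 -1.2] w 88.9 t 6.45
```

View pics/w8c.png

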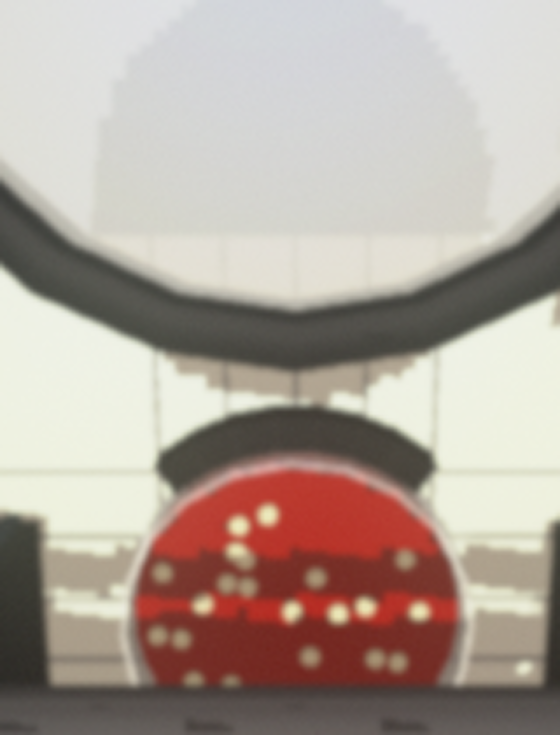

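Request:
play_rows:
  plan:
    - {"x":-25,"y":0,"z":0,"ax":0,"ay":0,"az":0}
    - {"x":-45,"y":0,"z":0,"ax":0,"ay":0,"az":0}
    - {"x":-45,"y":0,"z":30,"ax":0,"ay":0,"az":0}
    - {"x":-45,"y":0,"z":55,"ax":0,"ay":0,"az":0}
    - {"x":-45,"y":1,"z":62,"ax":0,"ay":0,"az":0}
    - {"x":-45,"y":1,"z":62,"ax":0,"ay":0,"az":0}
    - {"x":-45,"y":1,"z":62,"ax":0,"ay":0,"az":0}
    - {"x":-45,"y":1,"z":62,"ax":0,"ay":0,"az":0}
  grip: 1

```text
clock: 7.3
tcp_pos: [0.5785, -0.1341, 0.0867]
orientation: [0.959, 1.571, -0.487]
force: [-0.0, 0.1, 0.3]
gripper_width: 0.0302
```

```bash
sed -i 's/80:290/40:250/' look.py; python3 look.py w9
```

```text
shift [ 47.7   0.2 -61.9] turn [ 0.03  0.01 -0.01] tcp [ 0.5785 -0.1341  0.0867] st [159.9  -0.2] f [-0.   0.1  0.3] w 30.2 t 7.3
```

View pics/w9c.png

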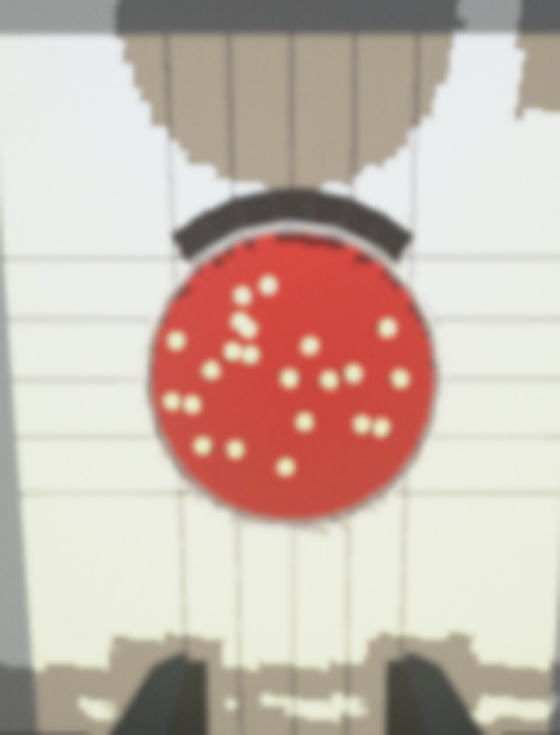

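Request:
play_rows:
  plan:
    - {"x":25,"y":0,"z":0,"ax":0,"ay":0,"az":0}
    - {"x":44,"y":0,"z":0,"ax":0,"ay":0,"az":0}
    - {"x":47,"y":0,"z":-5,"ax":0,"ay":0,"az":0}
    - {"x":47,"y":0,"z":-9,"ax":0,"ay":0,"az":0}
    - {"x":47,"y":0,"z":-12,"ax":0,"ay":0,"az":0}
    - {"x":47,"y":0,"z":-13.5,"ax":0,"ay":0,"az":0}
    - {"x":47,"y":0,"z":-14,"ax":0,"ay":0,"az":0}

```text
clock: 8.05
tcp_pos: [0.5776, -0.1207, 0.0408]
orientation: [0.77, 1.568, -0.674]
force: [-0.4, -6.8, 0.0]
gripper_width: 0.0004
```

```bash
python3 look.py w10
```

```text
shift [  1.7  -0.4 -48.5] turn [ 0.07  0.11 -0.11] tcp [ 0.5776 -0.1207  0.0408] st [146.5   0.5] f [-0.4 -6.8  0. ] w 0.4 t 8.05
```

View pics/w10c.png

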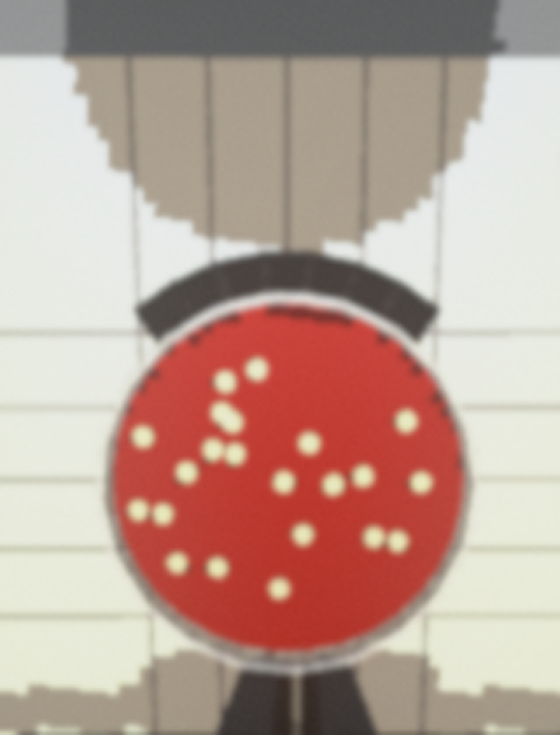

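Request:
play_rows:
  plan:
    - {"x":0,"y":0,"z":6,"ax":0,"ay":0,"az":0}
    - {"x":-5,"y":0,"z":14,"ax":0,"ay":0,"az":0}
    - {"x":-45,"y":0,"z":14,"ax":0,"ay":0,"az":0}
    - {"x":-95,"y":0,"z":14,"ax":0,"ay":0,"az":0}
    - {"x":-140,"y":0,"z":0,"ax":0,"ay":0,"az":0}
    - {"x":-175,"y":0,"z":-40,"ax":0,"ay":0,"az":0}
    - {"x":-180,"y":0,"z":-85,"ax":0,"ay":0,"az":0}
    - {"x":-180,"y":0,"z":-130,"ax":0,"ay":0,"az":0}
    - {"x":-180,"y":0,"z":-170,"ax":0,"ay":0,"az":0}
    - {"x":-180,"y":0,"z":-200,"ax":0,"ay":0,"az":0}
  grip: -1

```text
clock: 9.1
tcp_pos: [0.5516, 0.0798, 0.2213]
orientation: [1.043, 1.567, -0.401]
force: [0.2, -0.3, 0.0]
gripper_width: 0.0776
```

Run:
```python
from goto import *
rel(-.0765,0,.2,1)
```

```text
shift [ 21.3   0.2 -20.9] turn [ 0.1   0.1  -0.17] tcp [0.5516 0.0798 0.2213] st [-55.6  -0.3] f [ 0.2 -0.3  0. ] w 77.6 t 9.1
```

Request:
play_rows:
  plan:
    - {"x":10,"y":0,"z":-10,"ax":0.1,"ay":0.1,"az":-0.2}
    - {"x":20,"y":0,"z":-20,"ax":0.1,"ay":0.1,"az":-0.2}
    - {"x":21,"y":0,"z":-21,"ax":0.1,"ay":0.1,"az":-0.2}
    - {"x":21,"y":0,"z":-21,"ax":0.1,"ay":0.1,"az":-0.2}

```text
clock: 9.5
tcp_pos: [0.549, 0.0997, 0.1998]
orientation: [-1.509, 1.569, -2.955]
force: [0.5, 0.4, -0.1]
gripper_width: 0.0911
```

```bash
cat > look2.py <<'E'
from goto import *
import sys
n=sys.argv[1]
rel(-.0765,0,.117,1)
c,R,t=camRt('wrist'); im=cams.camera('wrist')
cv2.imwrite(f'pics/{n}.png',im[:,:,::-1]); np.savez(f'{n}.npz',R=R,t=t)
cv2.imwrite(f'pics/{n}b.png',cv2.resize(im[:,:,::-1],None,fx=1.42,fy=1.42,interpolation=cv2.INTER_CUBIC))
E
python3 look2.py w11
```

```text
shift [82.8  0.5 -0.8] turn [-0.03  0.01  0.1 ] tcp [0.549  0.0997 0.1998] st [-75.8  -0.4] f [ 0.5  0.4 -0.1] w 91.1 t 9.5
```

View pics/w11b.png

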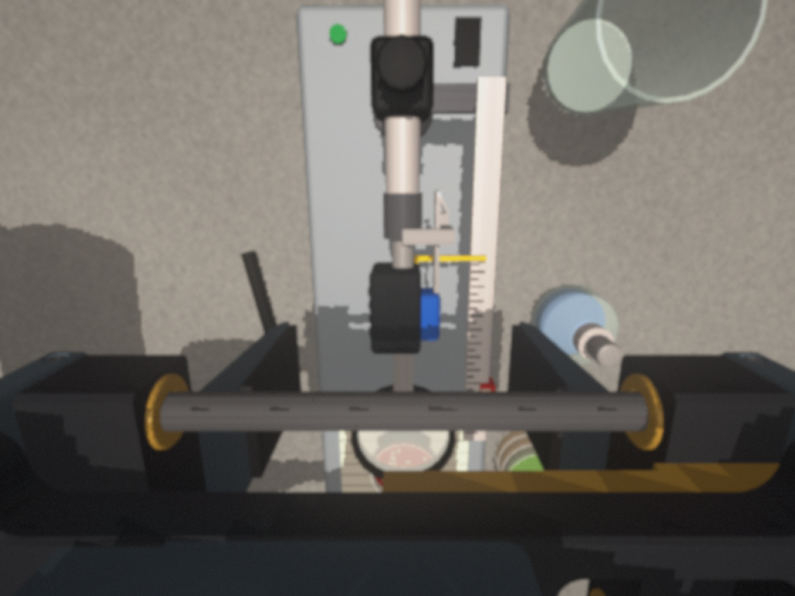

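Run:
```python
from goto import *
c=cams.get_calibration('wrist');d=np.load('w11.npz')
f=lambda n,u,v,z:print(n,(st(ray(c,d['R'],d['t'],u/1.42,v/1.42,z))*1000).round(1))
f('left',371,310,.135);f('btn face',439,314,.13);f('btn a',430,290,.135);f('btn b',430,340,.135)
f('rear',395,264,.14);f('front',395,352,.14);f('tube',402,370,.13);f('pointer tip',486,259,.092);f('rider',488,385,.092)
f('collar',402,240,.13);f('lenscx',403,430,.131)
print(proj(c,d['R'],d['t'],[*w((-.0765,0)),.125]))
```

```text
left [-81.7 -18.3]
btn face [-77.8  19.7]
btn a [-93.1  14.1]
btn b [-64.1  14.6]
rear [-108.5   -4.8]
front [-58.9  -5. ]
tube [-43.3  -1.2]
pointer tip [-102.2   52.1]
rider [-13.9  58. ]
collar [-119.7   -1.1]
lenscx [-3.8 -0.7]
(np.float64(284.57667923722374), np.float64(220.7498457738227))
```

Request:
play_rows:
  plan:
    - {"x":30,"y":-1,"z":-2,"ax":0,"ay":0,"az":0}
    - {"x":55,"y":-1,"z":-2,"ax":0,"ay":0,"az":0}
    - {"x":72,"y":-1,"z":-2,"ax":0,"ay":0,"az":0}
    - {"x":80,"y":-1,"z":-2,"ax":0,"ay":0,"az":0}
    - {"x":84,"y":-1,"z":-2,"ax":0,"ay":0,"az":0}
    - {"x":84,"y":-1,"z":-2,"ax":0,"ay":0,"az":0}

```text
clock: 10.15
tcp_pos: [0.5482, 0.101, 0.1164]
orientation: [-1.345, 1.57, -2.792]
force: [-0.3, -0.2, 1.0]
gripper_width: 0.0908
```

```bash
python3 look2.py w12
```

```text
shift [-0.6  1.   0.6] turn [-0.08  0.01  0.05] tcp [0.5482 0.101  0.1164] st [-77.1  -1. ] f [-0.3 -0.2  1. ] w 90.8 t 10.15
```

View pics/w12b.png

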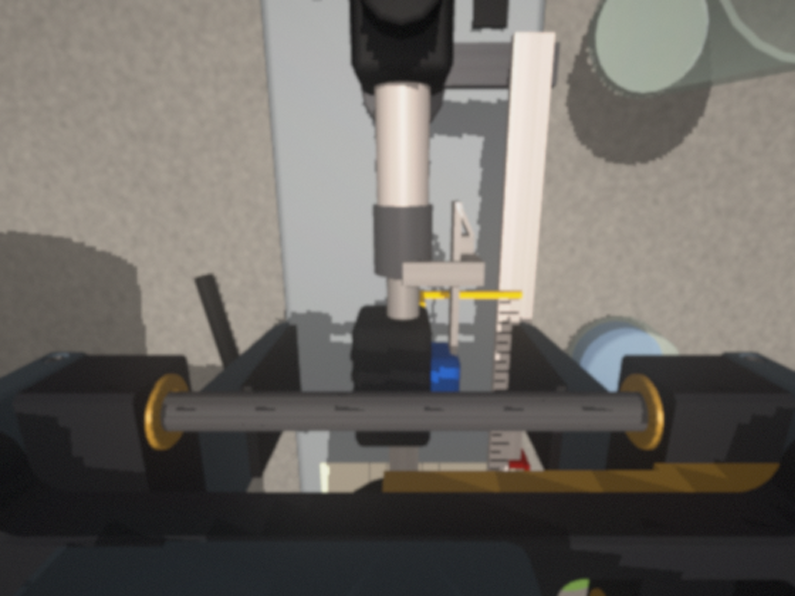

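Request:
play_rows:
  plan:
    - {"x":0,"y":0,"z":-1,"ax":0,"ay":0,"az":0}
    - {"x":0,"y":0,"z":-1,"ax":0,"ay":0,"az":0}
    - {"x":0,"y":0,"z":-1,"ax":0,"ay":0,"az":0}
    - {"x":0,"y":0,"z":-1,"ax":0,"ay":0,"az":0}
    - {"x":0,"y":0,"z":-1,"ax":0,"ay":0,"az":0}
    - {"x":0,"y":0,"z":-1,"ax":0,"ay":0,"az":0}
    - {"x":0,"y":0,"z":-1,"ax":0,"ay":0,"az":0}
    - {"x":0,"y":0,"z":-1,"ax":0,"ay":0,"az":0}
  grip: 1
  newtons: 30

```text
clock: 11.0
tcp_pos: [0.5453, 0.1019, 0.1165]
orientation: [-1.543, 1.565, -2.99]
force: [-18.6, -2.2, 25.7]
gripper_width: 0.0306
```

```bash
python3 look2.py w13
```

```text
shift [-0.6  3.8  1.9] turn [-0.05  0.01  0.35] tcp [0.5453 0.1019 0.1165] st [-78.4  -3.8] f [-18.6  -2.2  25.7] w 30.6 t 11.0
```

View pics/w13b.png

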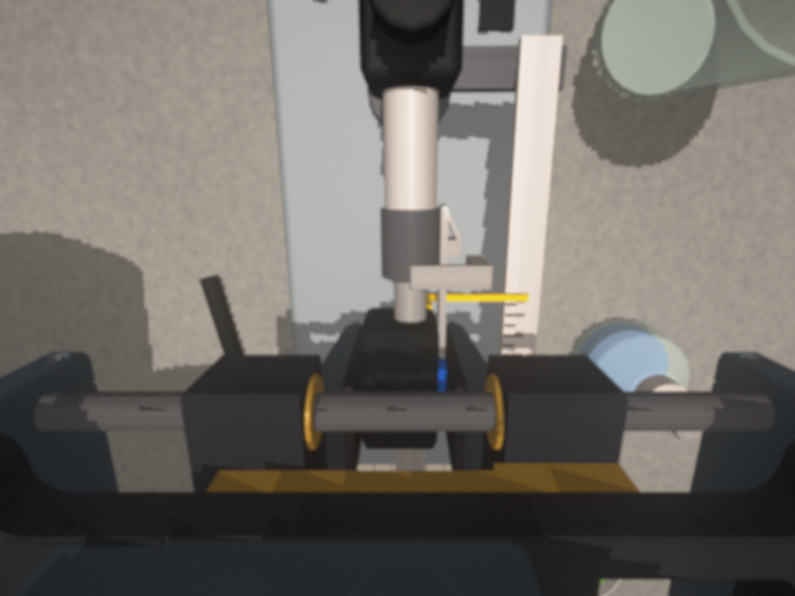

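Request:
play_rows:
  plan:
    - {"x":-0.5,"y":-1,"z":0,"ax":0,"ay":0,"az":0}
    - {"x":-0.5,"y":-1,"z":0,"ax":0,"ay":0,"az":0}

```text
clock: 11.25
tcp_pos: [0.5448, 0.102, 0.1169]
orientation: [-1.55, 1.566, -2.996]
force: [3.3, 2.6, -6.4]
gripper_width: 0.0301
```

Run:
```python
from goto import *
rel(-.0765,0,.117,1);print(readout.observe()['ft_torque'])
```

```text
shift [-0.1  4.2  2. ] turn [-0.    0.01  0.27] tcp [0.5448 0.102  0.1169] st [-78.5  -4.2] f [ 3.3  2.6 -6.4] w 30.1 t 11.25
[ 0.47029699 -0.96298086  0.57666661]
```

Request:
play_rows:
  plan:
    - {"x":0,"y":0,"z":2,"ax":0,"ay":0,"az":0}
    - {"x":0,"y":0,"z":6,"ax":0,"ay":0,"az":0}
    - {"x":0,"y":0,"z":12,"ax":0,"ay":0,"az":0}
    - {"x":0,"y":0,"z":18,"ax":0,"ay":0,"az":0}
    - {"x":0,"y":0,"z":20,"ax":0,"ay":0,"az":0}

```text
clock: 11.75
tcp_pos: [0.5475, 0.0816, 0.1169]
orientation: [-1.561, 1.566, -3.007]
force: [1.0, 4.6, -2.6]
gripper_width: 0.0305
```

```bash
python3 look2.py w14; python3 -c "
import cv2;a=cv2.imread('pics/w14.png')"
```

```text
shift [ -0.1   4.1 -18.5] turn [-0.03  0.    0.26] tcp [0.5475 0.0816 0.1169] st [-58.   -4.1] f [ 1.   4.6 -2.6] w 30.5 t 11.75
```

View pics/w14b.png

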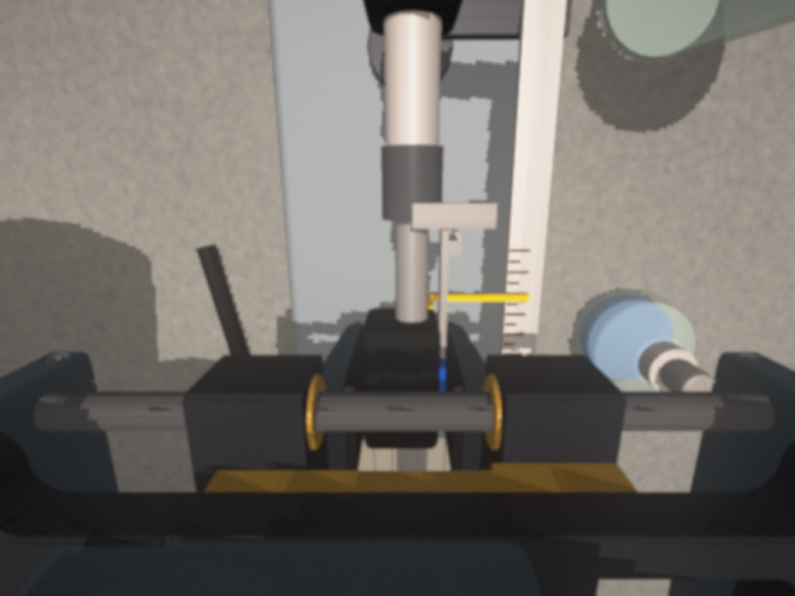

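Request:
play_rows:
  plan:
    - {"x":0,"y":0,"z":4,"ax":0,"ay":0,"az":0}
    - {"x":0,"y":0,"z":10,"ax":0,"ay":0,"az":0}
    - {"x":0,"y":0,"z":16,"ax":0,"ay":0,"az":0}
    - {"x":0,"y":0,"z":22,"ax":0,"ay":0,"az":0}
    - {"x":0,"y":0,"z":28,"ax":0,"ay":0,"az":0}
    - {"x":0,"y":0,"z":32,"ax":0,"ay":0,"az":0}
    - {"x":0,"y":0,"z":32,"ax":0,"ay":0,"az":0}

```text
clock: 12.5
tcp_pos: [0.5515, 0.0495, 0.1169]
orientation: [-1.526, 1.566, -2.973]
force: [0.7, 4.5, -1.6]
gripper_width: 0.0301
```

```bash
python3 -c "
from goto import *
rel(-.0765,0,.117,1)"
```

```text
shift [ -0.1   4.1 -50.9] turn [-0.05  0.01  0.26] tcp [0.5515 0.0495 0.1169] st [-25.6  -4.1] f [ 0.7  4.5 -1.6] w 30.1 t 12.5
```

Request:
play_rows:
  plan:
    - {"x":0,"y":0,"z":4,"ax":0,"ay":0,"az":0}
    - {"x":0,"y":0,"z":10,"ax":0,"ay":0,"az":0}
    - {"x":0,"y":0,"z":16,"ax":0,"ay":0,"az":0}
    - {"x":0,"y":0,"z":22,"ax":0,"ay":0,"az":0}
    - {"x":0,"y":0,"z":27,"ax":0,"ay":0,"az":0}
    - {"x":0,"y":0,"z":30,"ax":0,"ay":0,"az":0}
    - {"x":0,"y":0,"z":30,"ax":0,"ay":0,"az":0}

```text
clock: 13.2
tcp_pos: [0.5553, 0.0197, 0.1169]
orientation: [-1.544, 1.566, -2.991]
force: [1.8, 4.8, -2.8]
gripper_width: 0.0301
```

```bash
python3 look2.py w15;python3 - <<'E'
import cv2
a=cv2.imread('pics/w15.png')[180:260,330:400];cv2.imwrite('pics/w15z.png',cv2.resize(a,None,fx=7,fy=7,interpolation=cv2.INTER_CUBIC))
E
```

```text
shift [ -0.1   4.  -80.9] turn [-0.06  0.01  0.25] tcp [0.5553 0.0197 0.1169] st [ 4.4 -4. ] f [ 1.8  4.8 -2.8] w 30.1 t 13.2
```

View pics/w15b.png

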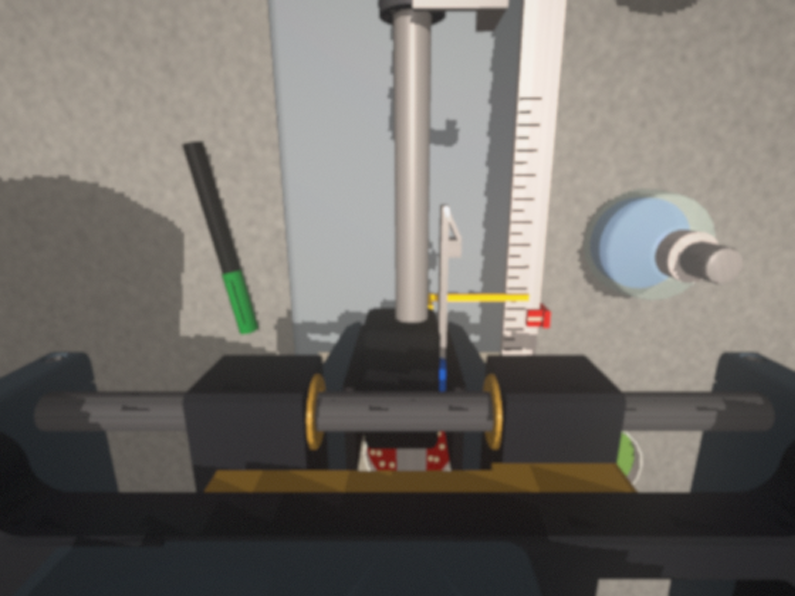

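View pics/w15z.png

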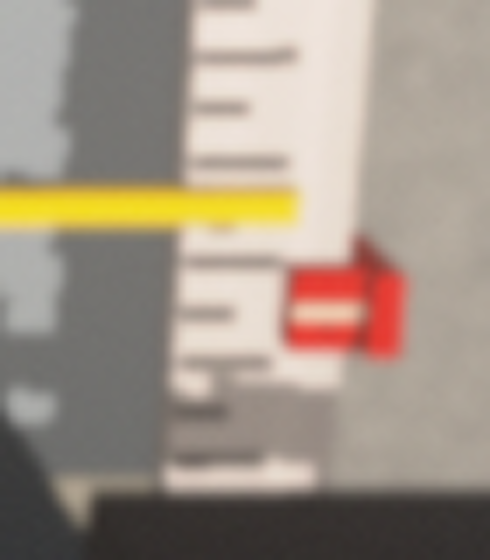

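```bash
cat > pt.py <<'E'
from goto import *
import sys
def m(n,ox,oy,k,P,Rr,lines=()):
    c=cams.get_calibration('wrist');d=np.load(n+'.npz')
    f=lambda u,v,z:(st(ray(c,d['R'],d['t'],ox+(u-(k-1)/2)/k,oy+(v-(k-1)/2)/k,z))*1000)
    a=f(*P,.092);b=[f(*Rr,z) for z in(.088,.090,.092)]
    print('pointer',a.round(2),'rider',[x.round(2) for x in b],'diff',[(x-a)[0].round(2) for x in b])
    for l in lines: print('line',f(*l,.087).round(2))
if __name__=='__main__':
    m('w15',330,180,7,(270,206),(330,313),[(235,163),(230,262),(205,315),(225,362),(245,56)])
E
python3 pt.py
```

```text
pointer [-20.29  49.57] rider [array([-8.69, 57.15]), array([-9.36, 56.51]), array([-10.03,  55.87])] diff [np.float64(11.6), np.float64(10.93), np.float64(10.26)]
line [-23.05  47.44]
line [-13.42  47.64]
line [-8.15 45.64]
line [-3.42 47.86]
line [-33.18  47.64]
```

Request:
play_rows:
  plan:
    - {"x":0,"y":0,"z":3,"ax":0,"ay":0,"az":0}
    - {"x":0,"y":0,"z":6,"ax":0,"ay":0,"az":0}
    - {"x":0,"y":0,"z":9,"ax":0,"ay":0,"az":0}
    - {"x":0,"y":0,"z":10.5,"ax":0,"ay":0,"az":0}
    - {"x":0,"y":0,"z":10.8,"ax":0,"ay":0,"az":0}
    - {"x":0,"y":0,"z":10.8,"ax":0,"ay":0,"az":0}

```text
clock: 13.85
tcp_pos: [0.5567, 0.0095, 0.1169]
orientation: [-1.58, 1.566, -3.027]
force: [2.1, 6.1, -2.5]
gripper_width: 0.0301
```

```bash
python3 look2.py w16;python3 - <<'E'
import cv2
a=cv2.imread('pics/w16.png')[170:250,330:400];cv2.imwrite('pics/w16z.png',cv2.resize(a,None,fx=7,fy=7,interpolation=cv2.INTER_CUBIC))
E
```

```text
shift [ -0.1   3.9 -91.2] turn [-0.05 -0.    0.25] tcp [0.5567 0.0095 0.1169] st [14.7 -4. ] f [ 2.1  6.1 -2.5] w 30.1 t 13.85
```

View pics/w16z.png

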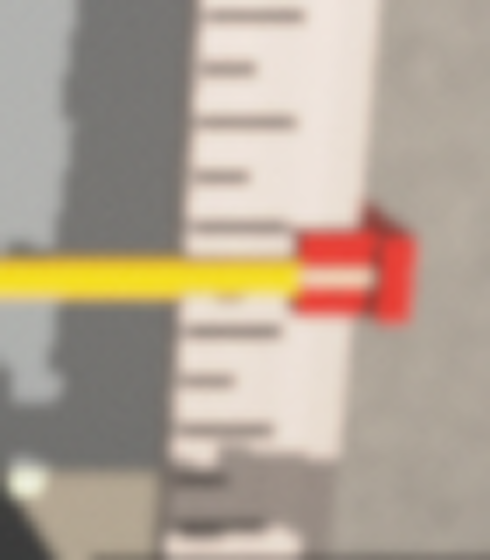

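```bash
python3 -c "
from pt import *
m('w16',330,170,7,(280,278),(338,275),[(240,227),(230,330),(245,121),(225,431)])"
```

```text
pointer [-9.83 50.52] rider [array([-9.  , 57.05]), array([-9.56, 56.41]), array([-10.12,  55.77])] diff [np.float64(0.83), np.float64(0.27), np.float64(-0.29)]
line [-13.35  47.89]
line [-3.34 47.66]
line [-23.37  47.63]
line [ 6.75 47.88]
```

Run:
```python
from goto import *
for n in ['top','scene']:
    im=cams.camera(n); cv2.imwrite(f'pics/{n}1.png',im[:,:,::-1])
    a=im[130:230,170:330] if n=='top' else im[190:310,170:400]
    cv2.imwrite(f'pics/{n}1c.png',cv2.resize(a[:,:,::-1],None,fx=3.4,fy=3.4,interpolation=cv2.INTER_CUBIC))
```

```text
(no output)
```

View pics/scene1c.png

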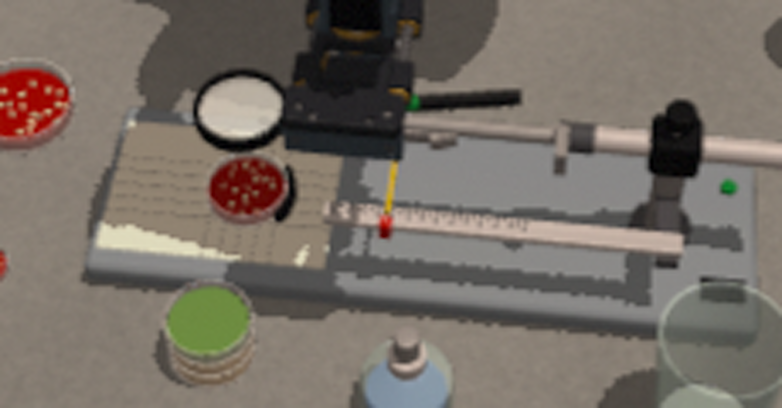

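View pics/w16b.png

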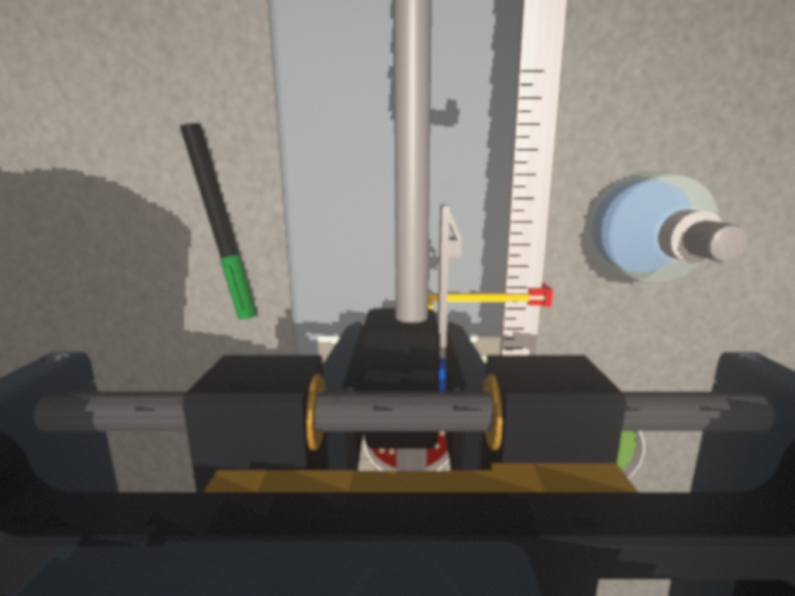

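Request:
play_rows:
  plan:
    - {"x":0,"y":0,"z":0.4,"ax":0,"ay":0,"az":0}
    - {"x":0,"y":0,"z":0.4,"ax":0,"ay":0,"az":0}
    - {"x":0,"y":0,"z":0.4,"ax":0,"ay":0,"az":0}
    - {"x":0,"y":0,"z":0.4,"ax":0,"ay":0,"az":0}
    - {"x":0,"y":0,"z":0.4,"ax":0,"ay":0,"az":0}

```text
clock: 14.5
tcp_pos: [0.5566, 0.0095, 0.1169]
orientation: [-1.598, 1.566, -3.044]
force: [1.3, 4.9, -3.0]
gripper_width: 0.0303
```

```bash
python3 look2.py w17;python3 - <<'E'
import cv2
a=cv2.imread('pics/w17.png')[170:250,330:400];cv2.imwrite('pics/w17z.png',cv2.resize(a,None,fx=7,fy=7,interpolation=cv2.INTER_CUBIC))
E
```

```text
shift [ -0.1   4.  -91.1] turn [-0.03 -0.01  0.25] tcp [0.5566 0.0095 0.1169] st [14.6 -4. ] f [ 1.3  4.9 -3. ] w 30.3 t 14.5
```

View pics/w17z.png

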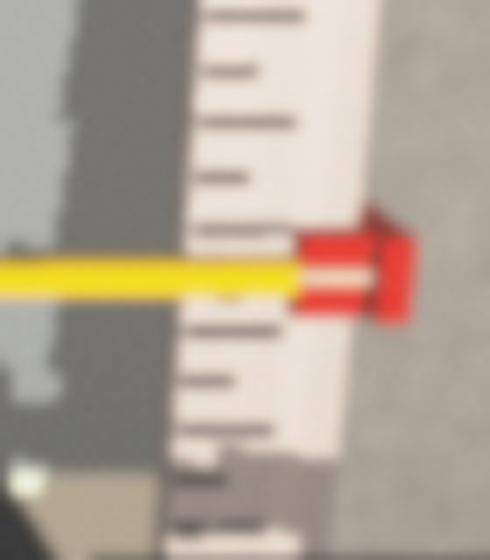

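View pics/top1c.png

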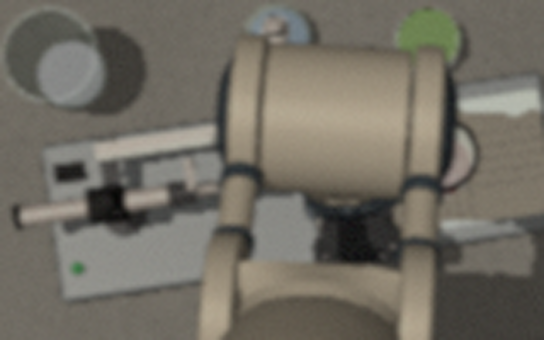

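```bash
python3 -c "
from workcell import env;print(env.finish_job())"
```

```text
the job is handed in; nothing more can be done
None
```

I seated the middle-sized dish in the stop, then drew the lens arm out to the rider. I handed the job in at about 14.5 s with the arm still gripped there.

- **Dish:** I slid the dish home with a light grip on its ±y sides until the stop pushed back with about 5 N. I then let go and nudged it from the open end with about 7 N. The wrist pictures showed it centred in the stop with no gap.
- **Lens arm:** I gripped the black block at 30 N. The opening read 30 mm, against the 32 mm given for the button fully in, and the arm moved freely with no slip in the grip. I drew it out about 93 mm.
- **Alignment:** By the last measurement the pointer is about 0.3 mm short of the white line. That figure assumes the line's height: the offset runs from +0.8 to −0.3 mm for heights of 88 to 92 mm. A final 0.4 mm correction only held the arm against its spring, and the position stayed steady.
- **Rider and bench:** The rider measured the same before and after, to about 0.2 mm. In the last pictures I saw nothing disturbed among the other things. The last top-camera picture was partly blocked by the robot arm, so I judged this from the scene and wrist pictures.

One check disagreed. When I first closed on the grip, the arm's axis sat about 3 mm to the −y side of where I had measured it. The wrist force rose briefly to about 30 N, and I shifted the tool to relieve it before pulling.

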